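# Hold a carton square in the corner of the labelling jig

### The arm

A 6-joint arm with a two-finger parallel gripper is mounted at the origin on the work surface; the furniture and walls round the work are solid. World frame = base frame: x ahead of the robot, y to its left, z up, the work surface at z = 0. Lengths are in m, angles in degrees, forces in N, time in s.
With the tool pointing down it reaches from about 0.325 to 0.9 m from the base axis. Payload 3.5 kg.
Tool frame: the origin (TCP) lies between the finger pads; the fingertips stand tip_reach ahead of it and the grasp point (between the pads) lies 6 mm ahead of it (tip_reach is the distance from the TCP to the fingertips, in m); z points along the fingers, y is the direction in which the jaws open and shut (so a half turn about z gives the same grasp; the last joint's range is limited). The gripper opens to 85 mm and grips with 20 to 120 N. Pads are 22 mm wide; open, the fingers measure 114 mm over their backs; the gripper's body (76 mm by 85 mm) begins 54 mm behind the grasp point. The pads swing forward as they close: fully open they stand 13 mm farther back than shut.
Start: joints at [-73.705, 15.837, -1.513, 72.651, 0, 84.076], TCP at [0.236, -0.579, 0.256] pointing down, gripper open.
Joint ranges: [-178.77, 178.77], [-48.84, 107.48], [-61.69, 71.31], [-111.58, 123.2], [-90, 87.43], [-180, 180]. Speed limits (degrees/s): [147.25, 147.25, 180, 180, 180, 180].

### API

Orientations are given as [roll, pitch, yaw] about the fixed x, y, z axes, in that order (R = Rz(yaw) Ry(pitch) Rx(roll)).
In Python, from bench import * gives the robot as it stands.
- The arm moves only by the tool jog_arm, never from a script. Its argument "steps" is a list of rows, each an object of numbers: "dx", "dy", "dz": the shift along the tool's x, y, z in m; "rx", "ry", "rz": the turn, a rotation vector about the tool's x, y, z in rad; "jaw": the opening, from 0 (shut) to 1 (fully open). In form: [{"dx": .., "dy": .., "dz": .., "rx": .., "ry": .., "rz": .., "jaw": ..}, ...]. A call has exactly 5 rows; each row is the pose to reach, as a shift and turn from the pose commanded when the call began, along the tool's axes at that moment; what a row does not reach only later rows make up. A row lasts 1/12 s, in which the tool goes at most 41.7 mm and 7.16 degrees, less where a joint would pass 70% of its speed; a pose out of reach is approached as far as the arm can. A call with a gripper value outside its range is refused whole. The fingers move at their own pace and stop on an object; "force" is the grip in N (left out, the last holds). Time passes only in rows, so rows that repeat a pose let the fingers close, or fill a call up. It gives the time, the measured TCP pose, the force and the opening at its end, in the units of the state.
- sense(): the state, without advancing time (a new reading comes with each control period).
- get_image(name): name is "side" or "top"; returns a dict with "frame" (400x640x3 uint8, blue, green, red), "fx", "fy", "cx", "cy" (pixels), "rvec" (rotation vector, rad) and "tvec" (3), from world to camera coordinates, as OpenCV has them. Camera axes: x right, y down, z forward; pixel columns grow to the right and rows downward; lengths in m; the calibration is good to about 2 mm. A picture is of the moment at which its call begins. There is no depth.
- job_done(): hands the job in, once; it reports no verdict.
Trained networks look in the newest picture that a camera, given by its name, has taken for a name from the list of things; names that differ only in an ending like _2 or _b are one class to them, and where a whole thing is asked for, a point or a joint stands for the part that bears it (a point fixed in the world has none). Each returns a list of dicts, best first, with "confidence" (0 to 1); they miss things now and then, are a little off and sometimes report something else, mostly with a low value. They report only what shows in the picture. A call takes as long as a camera call. They do not tell look-alikes from the thing itself.
- trace(camera, query): "mask" (400x640 bool, what is visible of it) and "centre" ([column, row] in pixels, amid what is visible of it).
The state is a dict: "time_s": time; "joint_positions": joint angles; "dq": joint speeds; "joint_efforts": joint torques, N m; "tool_pos": TCP position; "ee_rot": TCP orientation; "wrist_force": force on the tool from outside, world axes, zero at the start; "torque": the same for the moment, N m; "width": finger opening in m.
Only numpy, scipy, OpenCV 4.12 (cv2) and the standard library are available. Lean on these libraries where they do the work, as an engineer would, in place of code of your own. Each camera call takes 0.05 s, during which the arm holds its last target.

### The job

Pick up the small white carton from among the things on the table and set it upright on the plate of the labelling jig, in the corner between the two fences. Press it firmly against both fences at once, square to them, and finish while still holding it pressed there, ready for its label. Leave the other things on the table where they are.

Things in the scene. Friction and masses are not known exactly. Their poses are not given: they have to be found in the camera images.
- carton_center (a point): centre (half-way up) of the small plain white carton, a closed rigid cube-like box 44 x 44 mm and 46 mm high, about 0.06 kg, upright on the table at the start; its axes are those of the box, z up through the lid, x and y square to its sides
- carton: the same carton: origin at the middle of its underside (23 mm below the centre)
- jig_corner (a point): inner corner of the labelling jig, on the top of its plate, where the inner faces of the two fences would meet (each stops 6 mm short of it). x points square into the far fence, y square into the left fence, z up. The seated carton's centre lies 22 mm back along -x and along -y, 23 mm above. Carton, plate and fences are rigid, the jig smooth (friction about 0.3)
- jig: the labelling jig, fixed to the table: a light wooden plate 140 x 140 x 8 mm with two straight bare metal fences at right angles on it; origin under the plate's middle, on the table; axes as jig_corner, which lies at 45, 45, 8 mm in them
- far_fence: bare metal bar, 94 mm long, 10 mm thick, 20 mm high above the plate (top 28 mm above the table, so the seated carton's upper 26 mm stands clear of it): the fence on the jig's +x side (its inner face is the plane x = 0 of jig_corner); origin under its middle, on the plate's top
- left_fence: bar of the same size: the fence on the jig's +y side (its inner face is the plane y = 0 of jig_corner); origin under its middle, on the plate's top; its x and y axes are parallel to the jig's
- polish: nail polish bottle with a tall black cap, 27 x 34 mm, 78 mm high, stands loose; origin under its middle; leave it alone
- glass: small clear empty glass, 37 mm across, 42 mm high, stands loose; origin under its middle; leave it alone
- buffer: loose plain bar-shaped buffer block, 26 x 93 mm, 25 mm high, at the far edge of the table; origin under its middle; leave it alone
There are look-alikes about, which are no part of the job. Leave any orange look-alike of the carton alone.

How it is judged (in metres and radians):
On the way, in this order (a step that is already met when the one before it is completed fails the run):
1. the carton is lifted clear of the table (height (world z) of carton_center above 0.05 m and contact force between carton and the fingers above 0.5 N), for 0.2 s.
2. the carton is pressed against both fences at once, upright and square on the plate, held by the gripper (contact force between carton and far_fence above 1 N and contact force between carton and left_fence above 1 N and contact force between carton and the fingers above 1 N and angle between carton's own z axis and vertical below 0.08 rad and (angle between the x axis of carton and the x axis of jig_corner, either way round below 0.06 rad or angle between the x axis of carton and the y axis of jig_corner, either way round below 0.06 rad) and z of carton_center in the frame of jig_corner between 0.018 and 0.028 m and x of carton_center in the frame of jig_corner between -0.027 and -0.017 m and y of carton_center in the frame of jig_corner between -0.027 and -0.017 m and linear speed of carton below 0.02 m/s), for 0.5 s.
At the end, for the whole second after the job is handed in: The gripper presses the carton (over 1 N) so that it bears on both fences at once with over 1 N each; upright within 0.08 rad, sides within 0.06 rad of the fences (any of four ways round), centre within 5 mm of seated (22 mm from both fence faces, 23 mm above the plate), at rest (all of step 2); the arm keeps its last pose, push and grip.
It fails at once if the nail polish bottle is moved more than 30 mm or tipped over (distance of polish from where it was at the start of the episode above 0.03 m or angle between polish's own z axis and vertical above 0.5 rad).
It fails at once if the small glass is moved more than 30 mm or tipped over (distance of glass from where it was at the start of the episode above 0.03 m or angle between glass's own z axis and vertical above 0.5 rad).
It fails at once if the buffer block is moved more than 30 mm or tipped over (distance of buffer from where it was at the start of the episode above 0.03 m or angle between buffer's own z axis and vertical above 0.5 rad).
It also fails if it takes over 64 s, if anything falls off the work surface, if the arm or the gripper's body presses on something with over 40 N, if the wrist force passes 120 N, or if a joint passes its speed limit or range.

## Working session

There is one attempt and no reset: what is moved stays moved. The work goes in short steps, Python scripts to look and compute and a tool call to move; the robot and the scene stay as the last step left them, time stands still between calls to the robot, and variables do not carry over. Pictures are saved under pics/ and viewed, and the job is handed in when it is done.

Besides the shell and the picture viewer there is one more tool, called after ">>>" as name(argument=value, ...) on one line, values as JSON. jog_arm: Moves the arm, as the interface text tells. Its arguments: {"type":"object","properties":{"steps":{"type":"array"},"force":{"type":"number"}},"required":["steps"]}

```bash
mkdir -p pics; ls
cat > h.py <<'E'
from bench import *
import numpy as np, cv2
def cam(n):
    d=get_image(n); R=cv2.Rodrigues(np.array(d['rvec'],float))[0]; return d,R,np.array(d['tvec'],float).ravel()
def ray(d,R,t,uv,z):
    v=R.T@np.array([(uv[0]-d['cx'])/d['fx'],(uv[1]-d['cy'])/d['fy'],1.]); c=-R.T@t
    return c+v*(z-c[2])/v[2]
def proj(d,R,t,P):
    p=(R@np.atleast_2d(P).T).T+t; return np.c_[d['fx']*p[:,0]/p[:,2]+d['cx'],d['fy']*p[:,1]/p[:,2]+d['cy']]
E
python3 - <<'E'
from h import *
print(sense())
for n in ['top','side']:
    d,R,t=cam(n); cv2.imwrite(f'pics/{n}0.png',d['frame']); print(n,-R.T@t,R[2],d['fx'])
    for q in ['carton','jig','far_fence','left_fence','polish','glass','buffer']:
        for r in trace(n,q)[:4]:
            ys,xs=np.where(r['mask']); print(q,round(r['confidence'],2),np.round(r['centre'],1),len(xs),xs.min(),xs.max(),ys.min(),ys.max(), np.round(ray(d,R,t,r['centre'],.023),3))
E
```

```text
pics
{'time_s': 0.0, 'joint_positions': array([-7.37061924e+01,  1.58794622e+01, -1.59762521e+00,  7.26488415e+01,
       -1.40952205e-03,  8.40757899e+01]), 'dq': array([-0.12125289, -0.01925876, -0.11093802, -0.01852967,  0.07988697,
        0.04279637]), 'joint_efforts': array([-6.47826491e-04, -4.45504081e+01,  2.95205855e+01,  1.63206708e-02,
       -2.04276025e-04, -1.28965425e-06]), 'tool_pos': array([ 0.23611888, -0.57791611,  0.25514835]), 'ee_rot': array([-1.79874598e+02, -1.15954761e-02,  2.22180066e+01]), 'wrist_force': array([0.67276465, 0.34219928, 1.01759333]), 'torque': array([-0.06441985, -0.00882307, -0.02974217]), 'width': 0.0850799750336298}
top [ 0.44589123 -0.05873513  0.89952326] [ 0.08385274 -0.01488606 -0.99636696] 380.50141846072387
carton 0.91 [372.5 186.1] 441 359 386 169 195 [ 0.542 -0.191  0.023]
carton 0.89 [411.3 182.5] 399 400 424 174 195 [ 0.554 -0.282  0.023]
jig 0.84 [269.5 214.2] 3567 230 304 177 250 [0.471 0.045 0.023]
jig 0.75 [309.3 159. ] 555 288 329 152 167 [ 0.602 -0.043  0.023]
jig 0.26 [370.5 180.2] 433 360 385 169 194 [ 0.556 -0.187  0.02
[... 500 characters left out ...]
372.1 183.1] 405 359 385 170 194 [ 0.549 -0.19   0.023]
buffer 0.59 [308.2 158.1] 471 289 328 153 166 [ 0.604 -0.04   0.023]
side [ 0.96362374 -0.66440945  0.55506764] [-0.51254169  0.66563117 -0.54243539] 451.060868496003
carton 0.89 [262.7 282.3] 1164 243 278 261 303 [ 0.548 -0.28   0.023]
carton 0.59 [294.9 254.4] 834 286 310 237 271 [ 0.544 -0.192  0.023]
jig 0.93 [341.8 195.2] 2252 299 383 168 217 [0.496 0.023 0.023]
left_fence 0.76 [355.1 177.6] 267 343 370 168 188 [0.476 0.104 0.023]
polish 0.75 [273.2 220.9] 425 266 281 199 236 [ 0.443 -0.14   0.023]
glass 0.7 [224.5 251.9] 457 215 234 241 268 [ 0.439 -0.266  0.023]
buffer 0.81 [364.3 230.2] 638 350 382 213 248 [ 0.604 -0.053  0.023]
```

Run:
```python
import cv2
t=cv2.imread('pics/top0.png'); s=cv2.imread('pics/side0.png')
cv2.imwrite('pics/tc.png',cv2.resize(t[140:265,220:440],None,fx=3.6,fy=3.6,interpolation=cv2.INTER_CUBIC))
cv2.imwrite('pics/sc.png',cv2.resize(s[150:320,200:420],None,fx=3.5,fy=3.5,interpolation=cv2.INTER_CUBIC))
```

```text
(no output)
```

View pics/tc.png

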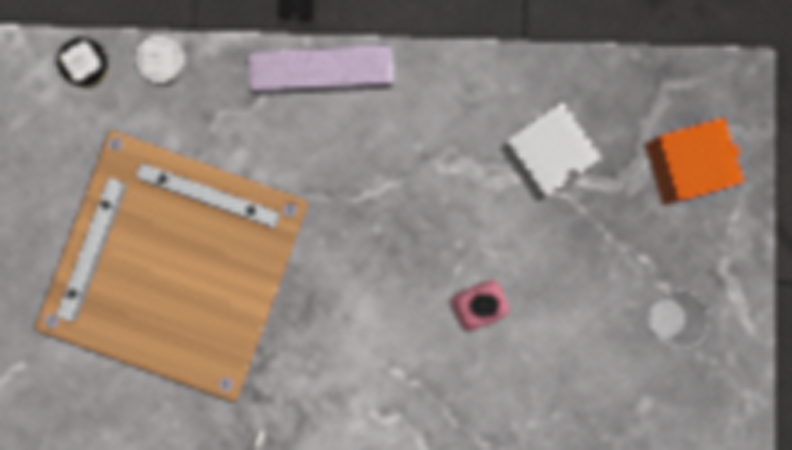

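View pics/sc.png

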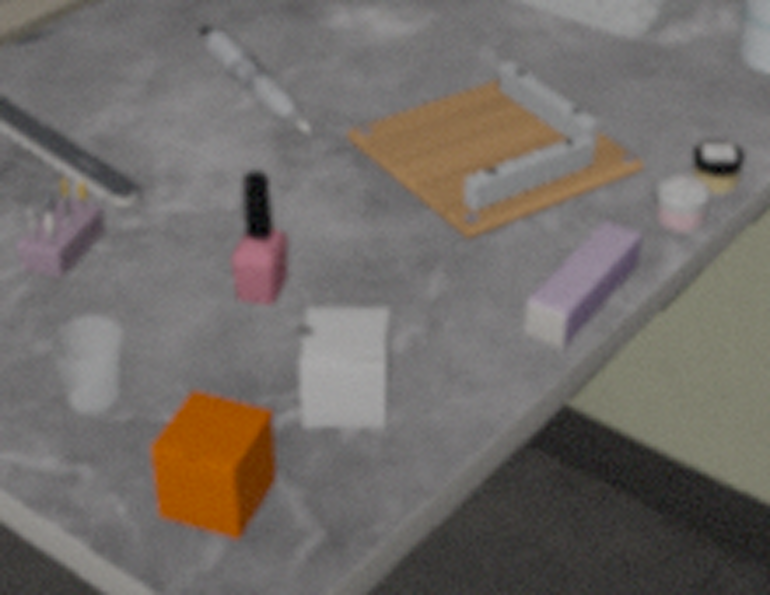

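View pics/top0.png

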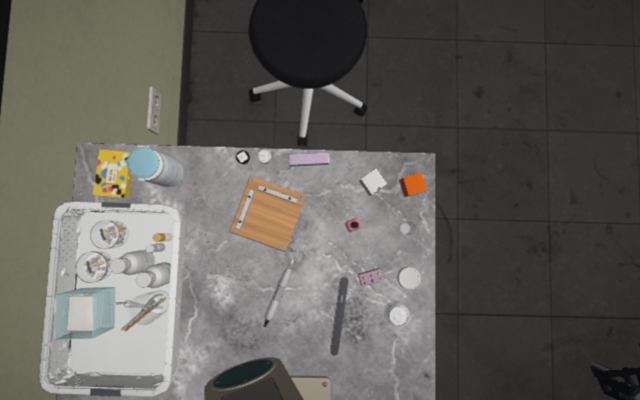

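Candidates seen from the top: the white cube at (373,184) and the orange cube at (412,184). White and cube-shaped fits the description and the orange one is the look-alike to leave alone, so I use the white one. Next I fit precise poses.

Run:
```python
import bench; print([x for x in dir(bench) if x[0]!='_']); print(getattr(bench,'tip_reach',None))
from h import *
from scipy.optimize import minimize
ims={n:cam(n) for n in ['top','side']}
import pickle; pickle.dump({n:(dict(v[0]),v[1],v[2]) for n,v in ims.items()},open('c.pkl','wb'))
for n in ims:
    f=ims[n][0]['frame']; hsv=cv2.cvtColor(f,cv2.COLOR_BGR2HSV)
    print(n)
    for uv in ([(373,184),(355,170),(270,220),(340,172)] if n=='top' else [(300,243),(300,262),(320,190),(330,260)]): print(uv,f[uv[1],uv[0]],hsv[uv[1],uv[0]])
S=4
def box(lx,ly,z0,z1,x,y,a,ox=0,oy=0):
    c,s=np.cos(a),np.sin(a); P=[]
    for z in (z0,z1):
        for i,j in ((-1,-1),(1,-1),(1,1),(-1,1)):
            u,v=ox+i*lx/2,oy+j*ly/2; P.append((x+c*u-s*v,y+s*u+c*v,z))
    return np.array(P)
def sil(n,P):
    d,R,t=ims[n]; q=proj(d,R,t,P); h=cv2.convexHull(q.astype(np.float32))
    m=np.zeros((400*S,640*S),np.uint8); cv2.fillConvexPoly(m,np.round((h+.5)*S*16-8).astype(np.int32),1,shift=4)
    return cv2.resize(m.astype(np.float32),(640,400),interpolation=cv2.INTER_AREA)
def fit(masks,mk,x0,sc):
    def cost(p):
        return sum(np.abs(sil(n,mk(*p))-m).sum()/m.sum() for n,m in masks.items())
    best=None
    for k in range(3):
        r=minimize(cost,x0,method='Nelder-Mead',options=dict(initial_simplex=np.vstack([x0]+[np.array(x0)+np.eye(3)[i]*sc[i]*(1 if k%2 else -1) for i in range(3)]),xatol=1e-5,fatol=1e-5)); x0=r.x
    return r.x,r.fun
tm={n:[r for r in trace(n,'carton')] for n in ims}
mt={}
for n in ims:
    guess=proj(*ims[n],np.array([[.545,-.189,.03]]))[0]
    r=min(tm[n],key=lambda r:np.hypot(*(np.array(r['centre'])-guess))); mt[n]=r['mask'].astype(float)
best=[]
for sel in (['top','side'],['top'],['side']):
  b=min((fit({n:mt[n] for n in sel},lambda x,y,a:box(.044,.044,0,.046,x,y,a),[.545,-.189,np.radians(a)],[.006,.006,.2]) for a in (-30,0,30)),key=lambda r:r[1])
  print('carton',sel,np.round(b[0],4),np.degrees(b[0][2])%90,b[1])
# jig plate by colour+net
mj={}
for n in ims:
    r=trace(n,'jig')[0]; m=cv2.morphologyEx(r['mask'].astype(np.uint8),cv2.MORPH_CLOSE,np.ones((5,5))); mj[n]=m.astype(float)
b=fit({'top':mj['top']},lambda x,y,a:box(.14,.14,0,.008,x,y,a),[.468,.045,np.radians(-20)],[.006,.006,.2]); print('jig top',np.round(b[0],4),np.degrees(b[0][2]),b[1])
print('side',fit({'side':mj['side']},lambda x,y,a:box(.14,.14,0,.008,x,y,a),b[0],[.006,.006,.2]))
```

```text
['IKError', 'get_image', 'job_done', 'sense', 'tip_reach', 'trace']
0.025
top
(373, 184) [206 207 209] [ 10   4 209]
(355, 170) [150 151 153] [ 10   5 153]
(270, 220) [ 90 135 179] [ 15 127 179]
(340, 172) [158 157 160] [170   5 160]
side
(300, 243) [159 158 160] [165   3 160]
(300, 262) [161 160 160] [120   2 161]
(320, 190) [ 76 112 141] [ 17 118 141]
(330, 260) [120 119 121] [165   4 121]
carton ['top', 'side'] [ 0.5509 -0.1899 -0.8999] 38.44045034159025 0.2031543100894947
carton ['top'] [ 0.5518 -0.1902  0.623 ] 35.6974233406759 0.07660332541567696
carton ['side'] [ 0.5476 -0.1865 -0.8904] 38.98375633081393 0.08542176039119805
jig top [ 0.4729  0.0519 -0.3187] -18.260536122054486 0.022348695169350362
side (array([ 0.47020975,  0.05792129, -0.33862411]), np.float64(0.07623722118959107))
```

```bash
cat > ov.py <<'E'
from h import *
import pickle,sys
ims=pickle.load(open('c.pkl','rb'))
def box(lx,ly,z0,z1,x,y,a,ox=0,oy=0):
    c,s=np.cos(a),np.sin(a); P=[]
    for z in (z0,z1):
        for i,j in ((-1,-1),(1,-1),(1,1),(-1,1)):
            u,v=ox+i*lx/2,oy+j*ly/2; P.append((x+c*u-s*v,y+s*u+c*v,z))
    return np.array(P)
def overlay(n,boxes,roi,k,fn,ims=ims):
    x0,y0,x1,y1=roi; d,R,t=ims[n]
    im=cv2.resize(d['frame'][y0:y1,x0:x1],None,fx=k,fy=k,interpolation=cv2.INTER_CUBIC)
    for P,col in boxes:
        q=(proj(d,R,t,P)+.5-[x0,y0])*k
        for i,j in [(0,1),(1,2),(2,3),(3,0),(4,5),(5,6),(6,7),(7,4),(0,4),(1,5),(2,6),(3,7)]:
            cv2.line(im,tuple(np.round(q[i]).astype(int)),tuple(np.round(q[j]).astype(int)),col,1)
    cv2.imwrite(fn,im)
def jb(x,y,a): return [(box(.14,.14,0,.008,x,y,a),(0,0,255)),(box(.01,.094,.008,.028,x,y,a,.05,-.008),(0,255,0)),(box(.094,.01,.008,.028,x,y,a,-.008,.05),(255,0,0))]
E
python3 - <<'E'
from ov import *
C=[(box(.044,.044,0,.046,.551,-.190,np.radians(37.5)),(0,0,255))]
J=jb(.4725,.0535,np.radians(-18.5))
overlay('top',C,(345,155,405,205),7,'pics/o1.png'); overlay('side',C,(270,225,330,275),7,'pics/o2.png')
overlay('top',J,(220,165,315,260),6,'pics/o3.png'); overlay('side',J,(290,155,395,225),6,'pics/o4.png')
a=[cv2.imread(f'pics/o{i}.png') for i in (1,2,3,4)]
h=np.zeros((350,800,3),np.uint8); h[:,:395]=a[0][:350,:395]; h[:,400:795]=a[1][:350,:395]; cv2.imwrite('pics/oc.png',h)
E
```

```text
(no output)
```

View pics/oc.png

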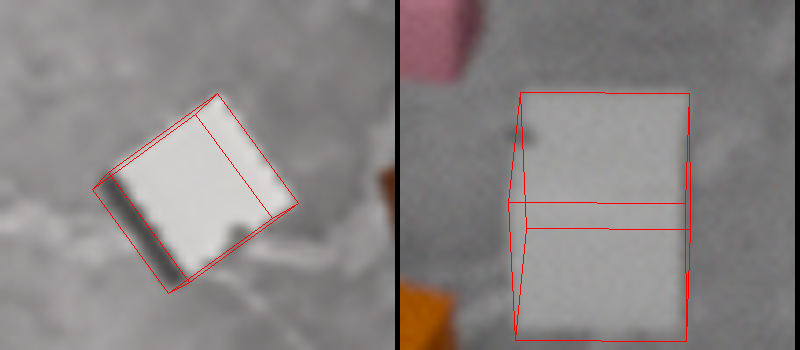

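View pics/o3.png

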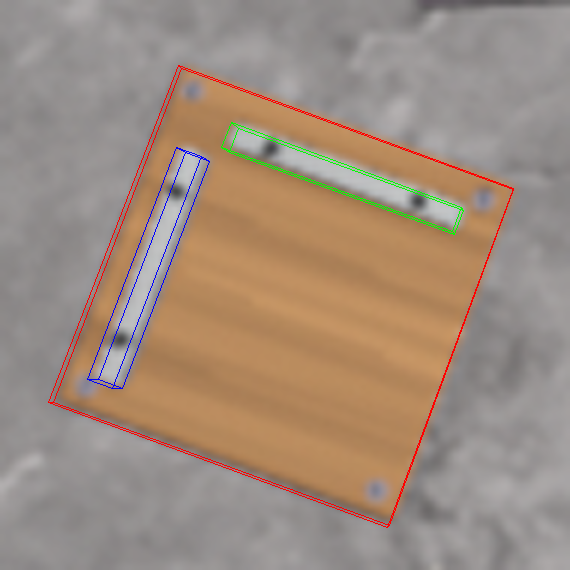

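View pics/o4.png

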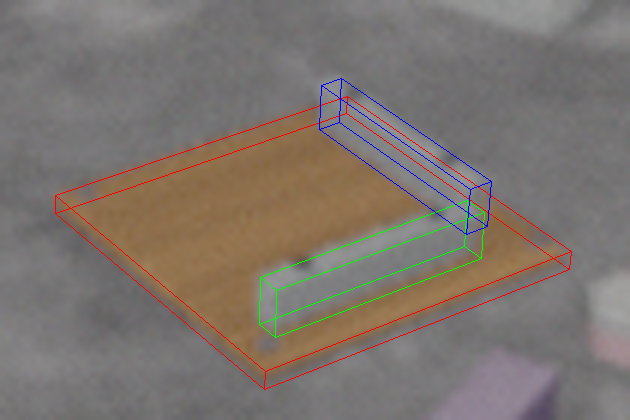

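The fits agree with both pictures to about 1 px. The carton is at about (0.551, -0.190) with its sides at 37.5°. The jig is at (0.4725, 0.0535), yaw -18.5°. Now I approach.

```bash
cat > go.py <<'E'
import sys,numpy as np
from bench import sense
from scipy.spatial.transform import Rotation as Ro
def go(x,y,z,yaw):
    s=sense(); R=Ro.from_euler('xyz',s['ee_rot'],degrees=True); T=Ro.from_euler('xyz',[180,0,yaw],degrees=True)
    print('t',round(s['time_s'],2),'pos',s['tool_pos'].round(4),'rot',s['ee_rot'].round(2),'w',round(s['width'],4),'F',s['wrist_force'].round(1),'q',s['joint_positions'].round(0))
    print('d',R.inv().apply(np.array([x,y,z])-s['tool_pos']).round(4),'r',(R.inv()*T).as_rotvec().round(4))
go(*map(float,sys.argv[1:5]))
E
python3 go.py .551 -.190 .15 37.5
```

```text
t 1.1 pos [ 0.2363 -0.5786  0.2563] rot [-180.     -0.     22.22] w 0.0855 F [-0.3 -0.7 -0. ] q [-74.  16.  -2.  73.   0.  84.]
d [ 0.4382 -0.2408  0.1063] r [-0.     -0.     -0.2667]
```

>>> jog_arm(steps=[{"dx":0.035,"dy":-0.019,"dz":0,"jaw":0.7},{"dx":0.07,"dy":-0.038,"dz":0.005,"rz":-0.05,"jaw":0.7},{"dx":0.105,"dy":-0.058,"dz":0.01,"rz":-0.1,"jaw":0.7},{"dx":0.14,"dy":-0.077,"dz":0.015,"rz":-0.15,"jaw":0.7},{"dx":0.175,"dy":-0.096,"dz":0.02,"rz":-0.2,"jaw":0.7}])

```text
$.steps[0]: bad value
```

```bash
python3 go.py .551 -.190 .15 37.5
```

```text
t 1.1 pos [ 0.2363 -0.5786  0.2563] rot [-180.     -0.     22.22] w 0.0855 F [-0.3 -0.7 -0. ] q [-74.  16.  -2.  73.   0.  84.]
d [ 0.4382 -0.2408  0.1063] r [-0.     -0.     -0.2667]
```

>>> jog_arm(steps=[{"dx":0.035,"dy":-0.019,"dz":0,"rx":0,"ry":0,"rz":0,"jaw":0.7},{"dx":0.07,"dy":-0.038,"dz":0.005,"rx":0,"ry":0,"rz":-0.05,"jaw":0.7},{"dx":0.105,"dy":-0.058,"dz":0.01,"rx":0,"ry":0,"rz":-0.1,"jaw":0.7},{"dx":0.14,"dy":-0.077,"dz":0.015,"rx":0,"ry":0,"rz":-0.15,"jaw":0.7},{"dx":0.175,"dy":-0.096,"dz":0.02,"rx":0,"ry":0,"rz":-0.2,"jaw":0.7}], force=40)

```text
time_s: 1.52
tool_pos: [0.3628, -0.4222, 0.2363]
ee_rot: [180.0, -0.0, 33.8]
wrist_force: [0.6, -0.7, -0.2]
width: 0.0601
```

```bash
python3 go.py .551 -.190 .15 37.5
```

```text
t 1.52 pos [ 0.3628 -0.4222  0.2363] rot [ 1.7997e+02 -1.0000e-02  3.3780e+01] w 0.0601 F [ 0.6 -0.7 -0.2] q [-56.  10. -12.  69.   0.  90.]
d [ 0.2855 -0.0884  0.0863] r [ 0.0006 -0.0001 -0.065 ]
```

>>> jog_arm(steps=[{"dx":0.038,"dy":-0.012,"dz":0.01,"rx":0,"ry":0,"rz":-0.02,"jaw":0.7},{"dx":0.076,"dy":-0.024,"dz":0.02,"rx":0,"ry":0,"rz":-0.03,"jaw":0.7},{"dx":0.114,"dy":-0.036,"dz":0.03,"rx":0,"ry":0,"rz":-0.04,"jaw":0.7},{"dx":0.152,"dy":-0.048,"dz":0.04,"rx":0,"ry":0,"rz":-0.065,"jaw":0.7},{"dx":0.188,"dy":-0.058,"dz":0.05,"rx":0,"ry":0,"rz":-0.065,"jaw":0.7}])

```text
time_s: 1.93
tool_pos: [0.4873, -0.269, 0.1861]
ee_rot: [180.0, -0.0, 37.5]
wrist_force: [0.5, -0.1, -0.4]
width: 0.0595
```

```bash
python3 go.py .551 -.190 .13 37.5
```

```text
t 1.93 pos [ 0.4873 -0.269   0.1861] rot [ 1.7998e+02 -2.0000e-02  3.7470e+01] w 0.0595 F [ 0.5 -0.1 -0.4] q [-36.  12. -16.  63.   0. 107.]
d [ 0.0986 -0.024   0.0562] r [ 0.0004 -0.0003 -0.0005]
```

>>> jog_arm(steps=[{"dx":0.033,"dy":-0.008,"dz":0.015,"rx":0,"ry":0,"rz":0,"jaw":0.7},{"dx":0.066,"dy":-0.016,"dz":0.035,"rx":0,"ry":0,"rz":0,"jaw":0.7},{"dx":0.0986,"dy":-0.024,"dz":0.056,"rx":0,"ry":0,"rz":0,"jaw":0.7},{"dx":0.0986,"dy":-0.024,"dz":0.07,"rx":0,"ry":0,"rz":0,"jaw":0.7},{"dx":0.0986,"dy":-0.024,"dz":0.08,"rx":0,"ry":0,"rz":0,"jaw":0.7}])

```text
time_s: 2.35
tool_pos: [0.5502, -0.19, 0.1045]
ee_rot: [-179.9, 0.1, 37.6]
wrist_force: [-0.1, 0.2, 0.4]
width: 0.0598
```

```bash
python3 go.py .551 -.190 .048 37.5
python3 - <<'E'
from ov import *
ims={'side':cam('side'),'top':cam('top')}
C=[(box(.044,.044,0,.046,.551,-.190,np.radians(37.5)),(0,0,255))]
overlay('side',C,(250,170,350,285),5,'pics/g1.png',ims)
E
```

```text
t 2.35 pos [ 0.5502 -0.19    0.1045] rot [-1.7989e+02  6.0000e-02  3.7600e+01] w 0.0598 F [-0.1  0.2  0.4] q [-25.  19. -17.  54.  -0. 117.]
d [0.0007 0.0006 0.0565] r [-0.0018  0.0011  0.0018]
```

View pics/g1.png

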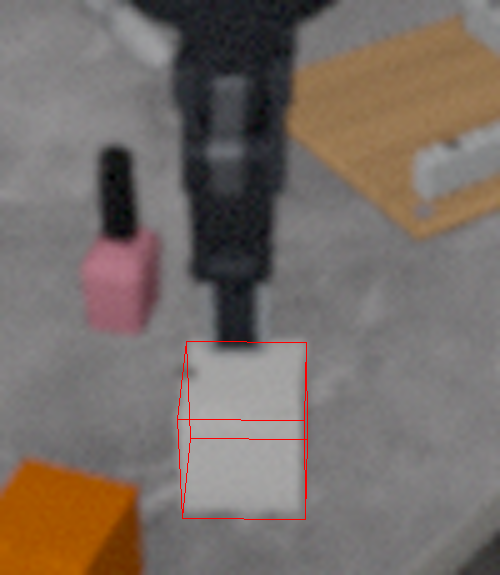

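The side view shows the near finger centred over the carton (finger at column ~240 in the crop, carton centre ~245). I descend and grip.

>>> jog_arm(steps=[{"dx":0,"dy":0,"dz":0.02,"rx":0,"ry":0,"rz":0,"jaw":0.7},{"dx":0,"dy":0,"dz":0.04,"rx":0,"ry":0,"rz":0,"jaw":0.7},{"dx":0,"dy":0,"dz":0.056,"rx":0,"ry":0,"rz":0,"jaw":0.7},{"dx":0,"dy":0,"dz":0.056,"rx":0,"ry":0,"rz":0,"jaw":0.7},{"dx":0,"dy":0,"dz":0.056,"rx":0,"ry":0,"rz":0,"jaw":0.7}])

```text
time_s: 2.87
tool_pos: [0.5494, -0.193, 0.0506]
ee_rot: [-180.0, 0.0, 37.3]
wrist_force: [0.7, -0.4, 0.7]
width: 0.0596
```

>>> jog_arm(steps=[{"dx":0,"dy":0,"dz":0,"rx":0,"ry":0,"rz":0,"jaw":0.6},{"dx":0,"dy":0,"dz":0,"rx":0,"ry":0,"rz":0,"jaw":0.5},{"dx":0,"dy":0,"dz":0,"rx":0,"ry":0,"rz":0,"jaw":0.4},{"dx":0,"dy":0,"dz":0,"rx":0,"ry":0,"rz":0,"jaw":0.3},{"dx":0,"dy":0,"dz":0,"rx":0,"ry":0,"rz":0,"jaw":0.3}], force=50)

```text
time_s: 3.28
tool_pos: [0.5514, -0.1932, 0.0525]
ee_rot: [179.8, -0.0, 37.4]
wrist_force: [-1.0, -0.7, 6.2]
width: 0.0433
```

```bash
python3 go.py .551 -.190 .048 37.5
python3 - <<'E'
from ov import *
ims={'side':cam('side')}
C=[(box(.044,.044,0,.046,.551,-.190,np.radians(37.5)),(0,0,255))]
overlay('side',C,(250,170,350,285),5,'pics/g2.png',ims)
E
```

```text
t 3.28 pos [ 0.5514 -0.1932  0.0525] rot [ 1.7979e+02 -4.0000e-02  3.7390e+01] w 0.0433 F [-1.  -0.7  6.2] q [-26.  22. -20.  48.  -0. 117.]
d [ 0.0016 -0.0028  0.0044] r [ 0.0037 -0.0007 -0.002 ]
```

View pics/g2.png

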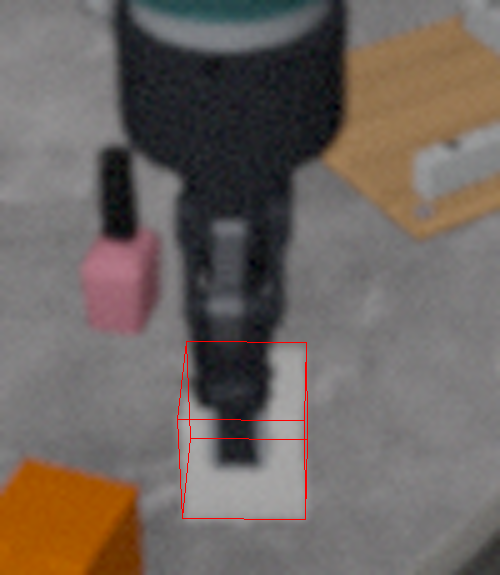

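The carton is gripped: width is 43 mm, with the pad tip about 20 mm below the lid. I lift it.

>>> jog_arm(steps=[{"dx":0,"dy":0,"dz":0,"rx":0,"ry":0,"rz":0,"jaw":0.3},{"dx":0,"dy":0,"dz":-0.01,"rx":0,"ry":0,"rz":0,"jaw":0.3},{"dx":0,"dy":0,"dz":-0.03,"rx":0,"ry":0,"rz":0,"jaw":0.3},{"dx":0,"dy":0,"dz":-0.06,"rx":0,"ry":0,"rz":0,"jaw":0.3},{"dx":0,"dy":0,"dz":-0.09,"rx":0,"ry":0,"rz":0,"jaw":0.3}])

```text
time_s: 3.75
tool_pos: [0.5491, -0.1914, 0.141]
ee_rot: [-179.9, 0.0, 37.4]
wrist_force: [1.2, -0.0, -0.4]
width: 0.0434
```

```bash
python3 go.py .4875 .060 .13 71.5
python3 - <<'E'
from ov import *
ims={'side':cam('side')}
overlay('side',[],(230,130,370,285),4,'pics/g3.png',ims)
E
```

```text
t 3.75 pos [ 0.5491 -0.1914  0.141 ] rot [-1.7988e+02  5.0000e-02  3.7410e+01] w 0.0434 F [ 1.2 -0.  -0.4] q [-26.  16. -15.  58.   0. 117.]
d [ 0.1038 -0.2371  0.0114] r [-2.300e-03  1.000e-04 -5.949e-01]
```

View pics/g3.png

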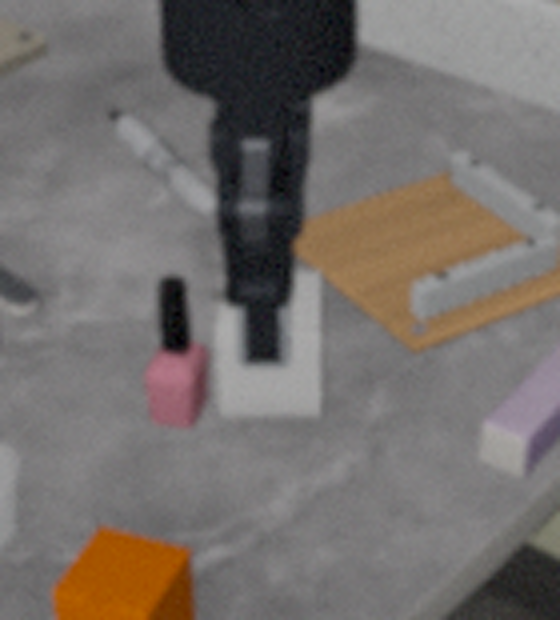

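>>> jog_arm(steps=[{"dx":0.014,"dy":-0.033,"dz":0,"rx":0,"ry":0,"rz":-0.08,"jaw":0.3},{"dx":0.029,"dy":-0.066,"dz":0,"rx":0,"ry":0,"rz":-0.18,"jaw":0.3},{"dx":0.043,"dy":-0.099,"dz":0,"rx":0,"ry":0,"rz":-0.28,"jaw":0.3},{"dx":0.057,"dy":-0.132,"dz":0,"rx":0,"ry":0,"rz":-0.37,"jaw":0.3},{"dx":0.072,"dy":-0.165,"dz":0,"rx":0,"ry":0,"rz":-0.45,"jaw":0.3}])

```text
time_s: 4.22
tool_pos: [0.5065, -0.0158, 0.141]
ee_rot: [180.0, -0.0, 63.4]
wrist_force: [0.1, 0.6, -0.8]
width: 0.0432
```

```bash
python3 go.py .4875 .060 .09 71.5
```

```text
t 4.22 pos [ 0.5065 -0.0158  0.141 ] rot [ 1.7995e+02 -4.0000e-02  6.3400e+01] w 0.0432 F [ 0.1  0.6 -0.8] q [ -9.   9. -25.  56.   0. 107.]
d [ 0.0593 -0.0509  0.051 ] r [ 0.0009 -0.0006 -0.1414]
```

>>> jog_arm(steps=[{"dx":0.025,"dy":-0.021,"dz":0,"rx":0,"ry":0,"rz":-0.07,"jaw":0.3},{"dx":0.047,"dy":-0.04,"dz":0.01,"rx":0,"ry":0,"rz":-0.12,"jaw":0.3},{"dx":0.059,"dy":-0.051,"dz":0.025,"rx":0,"ry":0,"rz":-0.141,"jaw":0.3},{"dx":0.059,"dy":-0.051,"dz":0.045,"rx":0,"ry":0,"rz":-0.141,"jaw":0.3},{"dx":0.059,"dy":-0.051,"dz":0.051,"rx":0,"ry":0,"rz":-0.141,"jaw":0.3}])

```text
time_s: 4.63
tool_pos: [0.486, 0.0597, 0.0877]
ee_rot: [-179.8, 0.0, 71.4]
wrist_force: [-0.3, -0.2, -1.1]
width: 0.0432
```

```bash
python3 go.py .4875 .060 .0605 71.5
python3 - <<'E'
from ov import *
ims={'side':cam('side'),'top':cam('top')}
J=jb(.4725,.0535,np.radians(-18.5))
overlay('side',[],(260,100,400,225),4,'pics/p1.png',ims)
overlay('top',[],(220,150,345,260),4,'pics/p2.png',ims)
a=cv2.imread('pics/p1.png');b=cv2.imread('pics/p2.png')
E
```

```text
t 4.63 pos [0.486  0.0597 0.0877] rot [-1.7983e+02  5.0000e-02  7.1410e+01] w 0.0432 F [-0.3 -0.2 -1.1] q [ -1.  11. -30.  49.   0. 108.]
d [0.0008 0.0014 0.0272] r [-0.0029  0.0008 -0.0017]
```

View pics/p1.png

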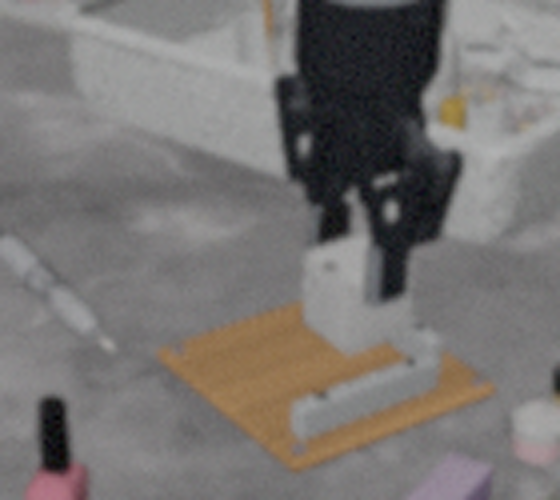

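View pics/p2.png

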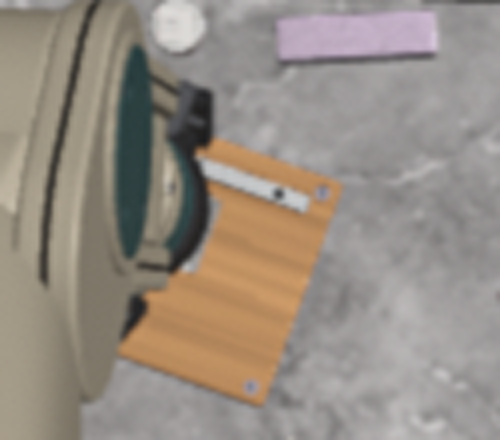

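>>> jog_arm(steps=[{"dx":0,"dy":0,"dz":0.01,"rx":0,"ry":0,"rz":0,"jaw":0.3},{"dx":0,"dy":0,"dz":0.018,"rx":0,"ry":0,"rz":0,"jaw":0.3},{"dx":0,"dy":0,"dz":0.023,"rx":0,"ry":0,"rz":0,"jaw":0.3},{"dx":0,"dy":0,"dz":0.025,"rx":0,"ry":0,"rz":0,"jaw":0.3},{"dx":0,"dy":0,"dz":0.025,"rx":0,"ry":0,"rz":0,"jaw":0.3}])

```text
time_s: 5.15
tool_pos: [0.4878, 0.058, 0.0637]
ee_rot: [-179.9, 0.0, 71.2]
wrist_force: [-0.5, -0.1, 0.3]
width: 0.043
```

```bash
python3 go.py .497 .0665 .0605 71.5
python3 - <<'E'
from ov import *
ims={'side':cam('side')}
J=jb(.4725,.0535,np.radians(-18.5))
overlay('side',[],(290,130,400,225),6,'pics/p3.png',ims)
E
```

```text
t 5.15 pos [0.4878 0.058  0.0637] rot [-1.7993e+02  2.0000e-02  7.1220e+01] w 0.043 F [-0.5 -0.1  0.3] q [ -1.  13. -31.  46.  -0. 108.]
d [0.011  0.006  0.0032] r [-0.0011  0.0004 -0.0048]
```

View pics/p3.png

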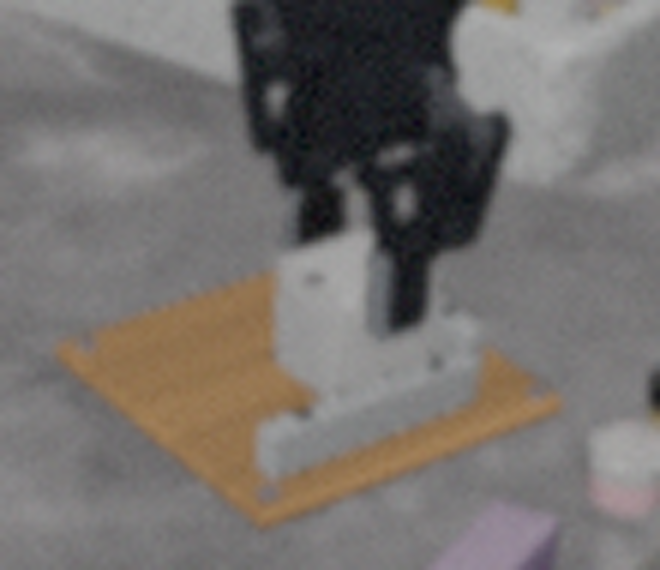

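The carton is inside both fences with gaps, and its underside is about 3 mm above the plate. I lower it until it touches.

>>> jog_arm(steps=[{"dx":0,"dy":0,"dz":0.001,"rx":0,"ry":0,"rz":0,"jaw":0.3},{"dx":0,"dy":0,"dz":0.002,"rx":0,"ry":0,"rz":0,"jaw":0.3},{"dx":0,"dy":0,"dz":0.003,"rx":0,"ry":0,"rz":0,"jaw":0.3},{"dx":0,"dy":0,"dz":0.0035,"rx":0,"ry":0,"rz":0,"jaw":0.3},{"dx":0,"dy":0,"dz":0.0035,"rx":0,"ry":0,"rz":0,"jaw":0.3}])

```text
time_s: 5.62
tool_pos: [0.4881, 0.0584, 0.0608]
ee_rot: [180.0, -0.0, 71.3]
wrist_force: [-0.3, 0.1, 0.1]
width: 0.0431
```

```bash
python3 go.py .497 .0665 .0605 71.5
```

```text
t 5.62 pos [0.4881 0.0584 0.0608] rot [180.    -0.    71.27] w 0.0431 F [-0.3  0.1  0.1] q [ -1.  13. -31.  45.   0. 108.]
d [0.0105 0.0058 0.0003] r [ 0.     -0.     -0.0041]
```

>>> jog_arm(steps=[{"dx":0,"dy":0,"dz":0.0005,"rx":0,"ry":0,"rz":0,"jaw":0.3},{"dx":0,"dy":0,"dz":0.001,"rx":0,"ry":0,"rz":0,"jaw":0.3},{"dx":0,"dy":0,"dz":0.0015,"rx":0,"ry":0,"rz":0,"jaw":0.3},{"dx":0,"dy":0,"dz":0.002,"rx":0,"ry":0,"rz":0,"jaw":0.3},{"dx":0,"dy":0,"dz":0.002,"rx":0,"ry":0,"rz":0,"jaw":0.3}])

```text
time_s: 6.03
tool_pos: [0.4883, 0.0584, 0.0604]
ee_rot: [180.0, 0.0, 71.3]
wrist_force: [-4.9, -0.2, 13.2]
width: 0.0433
```

```bash
python3 go.py .497 .0665 .0605 71.5
```

```text
t 6.03 pos [0.4883 0.0584 0.0604] rot [1.7999e+02 1.0000e-02 7.1270e+01] w 0.0433 F [-4.9 -0.2 13.2] q [ -1.  14. -31.  45.  -0. 108.]
d [ 0.0105  0.0057 -0.0001] r [ 0.0001  0.0001 -0.0041]
```

Plate contact is at TCP z = 0.0604, with a lateral stiffness of roughly 9 N/mm. I ease off a little and slide towards the left fence (tool x).

>>> jog_arm(steps=[{"dx":0,"dy":0,"dz":-0.001,"rx":0,"ry":0,"rz":0,"jaw":0.3},{"dx":0.002,"dy":0,"dz":-0.001,"rx":0,"ry":0,"rz":-0.004,"jaw":0.3},{"dx":0.004,"dy":0,"dz":-0.001,"rx":0,"ry":0,"rz":-0.004,"jaw":0.3},{"dx":0.006,"dy":0,"dz":-0.001,"rx":0,"ry":0,"rz":-0.004,"jaw":0.3},{"dx":0.008,"dy":0,"dz":-0.001,"rx":0,"ry":0,"rz":-0.004,"jaw":0.3}])

```text
time_s: 6.45
tool_pos: [0.4916, 0.0654, 0.0605]
ee_rot: [179.9, 0.1, 71.5]
wrist_force: [-0.2, -2.9, 6.6]
width: 0.0428
```

```bash
cat > f.py <<'E'
from h import *
s=sense(); a=np.radians(-18.5); X=np.array([np.cos(a),np.sin(a)]);Y=np.array([-np.sin(a),np.cos(a)])
F=s['wrist_force']; p=s['tool_pos'][:2]-np.array([.5295,.0819])
print('t %.2f jigpos %.4f %.4f z %.4f F jx %.1f jy %.1f z %.1f'%(s['time_s'],p@X,p@Y,s['tool_pos'][2],F[:2]@X,F[:2]@Y,F[2]),s['ee_rot'].round(2),s['width'].round(4))
E
python3 f.py
```

```text
Traceback (most recent call last):
  File "f.py", line 4, in <module>
    print('t %.2f jigpos %.4f %.4f z %.4f F jx %.1f jy %.1f z %.1f'%(s['time_s'],p@X,p@Y,s['tool_pos'][2],F[:2]@X,F[:2]@Y,F[2]),s['ee_rot'].round(2),s['width'].round(4))
                                                                                                                                                     ^^^^^^^^^^^^^^^^
AttributeError: 'float' object has no attribute 'round'
```

>>> jog_arm(steps=[{"dx":0.001,"dy":0.002,"dz":-0.0003,"rx":0,"ry":0,"rz":0,"jaw":0.3},{"dx":0.002,"dy":0.004,"dz":-0.0003,"rx":0,"ry":0,"rz":0,"jaw":0.3},{"dx":0.003,"dy":0.005,"dz":-0.0003,"rx":0,"ry":0,"rz":0,"jaw":0.3},{"dx":0.004,"dy":0.006,"dz":-0.0003,"rx":0,"ry":0,"rz":0,"jaw":0.3},{"dx":0.004,"dy":0.006,"dz":-0.0003,"rx":0,"ry":0,"rz":0,"jaw":0.3}])

```text
time_s: 6.87
tool_pos: [0.4969, 0.0675, 0.0605]
ee_rot: [-179.9, 0.1, 71.5]
wrist_force: [-4.4, -3.2, 10.0]
width: 0.0433
```

```bash
sed -i "s/s\['width'\].round(4)/round(s['width'],4)/" f.py; python3 f.py
```

```text
t 6.87 jigpos -0.0263 -0.0240 z 0.0605 F jx -3.1 jy -4.4 z 10.0 [-1.7991e+02  1.2000e-01  7.1510e+01] 0.0433
```

>>> jog_arm(steps=[{"dx":0,"dy":0.001,"dz":-0.0006,"rx":0,"ry":0,"rz":0,"jaw":0.3},{"dx":0.0005,"dy":0.002,"dz":-0.0006,"rx":0,"ry":0,"rz":0,"jaw":0.3},{"dx":0.001,"dy":0.003,"dz":-0.0006,"rx":0,"ry":0,"rz":0,"jaw":0.3},{"dx":0.001,"dy":0.004,"dz":-0.0006,"rx":0,"ry":0,"rz":0,"jaw":0.3},{"dx":0.001,"dy":0.004,"dz":-0.0006,"rx":0,"ry":0,"rz":0,"jaw":0.3}])

```text
time_s: 7.28
tool_pos: [0.499, 0.0669, 0.0605]
ee_rot: [-179.7, 0.2, 71.5]
wrist_force: [-8.8, -3.2, 11.6]
width: 0.043
```

```bash
python3 f.py
```

```text
t 7.28 jigpos -0.0242 -0.0239 z 0.0605 F jx -7.3 jy -5.8 z 11.6 [-179.71    0.23   71.52] 0.043
```

>>> jog_arm(steps=[{"dx":0,"dy":0.0005,"dz":-0.0004,"rx":0,"ry":0,"rz":0,"jaw":0.3},{"dx":0,"dy":0.001,"dz":-0.0006,"rx":0,"ry":0,"rz":0,"jaw":0.3},{"dx":0,"dy":0.0015,"dz":-0.0006,"rx":0,"ry":0,"rz":0,"jaw":0.3},{"dx":0,"dy":0.002,"dz":-0.0006,"rx":0,"ry":0,"rz":0,"jaw":0.3},{"dx":0,"dy":0.002,"dz":-0.0006,"rx":0,"ry":0,"rz":0,"jaw":0.3}])

```text
time_s: 7.7
tool_pos: [0.4991, 0.0669, 0.0606]
ee_rot: [-179.5, 0.2, 71.5]
wrist_force: [-11.1, -1.2, 11.8]
width: 0.0426
```

```bash
python3 f.py;  python3 - <<'E'
from ov import *
ims={'side':cam('side')}
J=jb(.4725,.0535,np.radians(-18.5))
overlay('side',[],(290,130,400,225),6,'pics/p4.png',ims)
E
```

```text
t 7.70 jigpos -0.0240 -0.0239 z 0.0606 F jx -10.2 jy -4.7 z 11.8 [-179.51    0.2    71.53] 0.0426
```

View pics/p4.png

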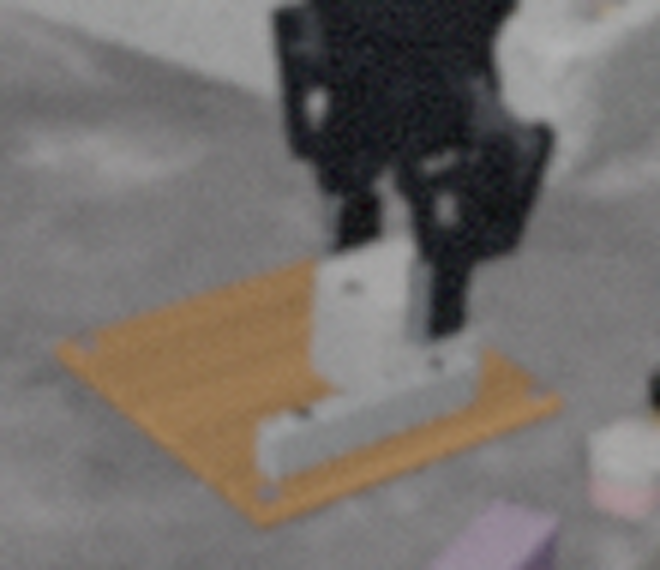

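>>> jog_arm(steps=[{"dx":0.0005,"dy":0.0005,"dz":-0.0003,"rx":0,"ry":0,"rz":0,"jaw":0.3},{"dx":0.001,"dy":0.001,"dz":-0.0006,"rx":0,"ry":0,"rz":0,"jaw":0.3},{"dx":0.0015,"dy":0.0015,"dz":-0.0008,"rx":0,"ry":0,"rz":0,"jaw":0.3},{"dx":0.002,"dy":0.002,"dz":-0.0008,"rx":0,"ry":0,"rz":0,"jaw":0.3},{"dx":0.002,"dy":0.002,"dz":-0.0008,"rx":0,"ry":0,"rz":0,"jaw":0.3}])

```text
time_s: 8.17
tool_pos: [0.4993, 0.067, 0.0607]
ee_rot: [-179.3, 0.5, 71.5]
wrist_force: [-13.0, -4.7, 11.6]
width: 0.0431
```

```bash
python3 f.py
```

```text
t 8.17 jigpos -0.0239 -0.0237 z 0.0607 F jx -10.9 jy -8.6 z 11.6 [-179.32    0.47   71.52] 0.0431
```

Run:
```python
from ov import *
ims={'side':cam('side'),'top':cam('top')}
a=np.radians(-18.5); c=np.array([.4725,.0535])+np.array([[np.cos(a),-np.sin(a)],[np.sin(a),np.cos(a)]])@[.023,.023]
B=[(box(.044,.044,.008,.054,c[0],c[1],a),(0,0,255))]
overlay('side',B+jb(.4725,.0535,a)[1:],(320,140,395,215),8,'pics/p5.png',ims)
overlay('top',B,(225,165,315,255),7,'pics/p6.png',ims)
```

```text
(no output)
```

View pics/p5.png

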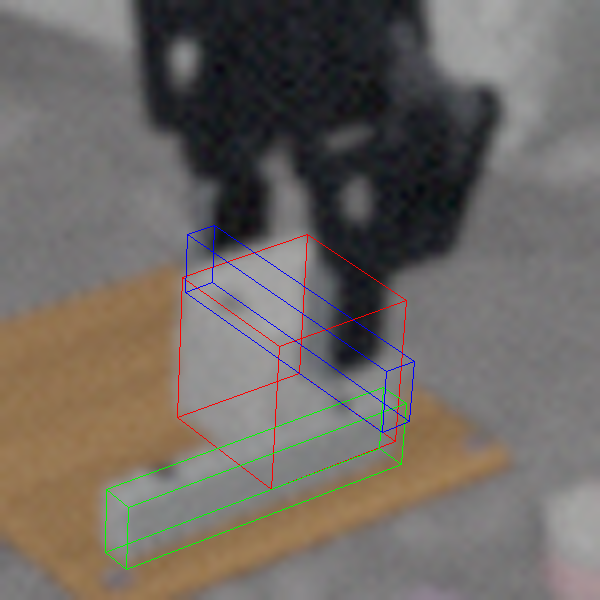

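View pics/p6.png

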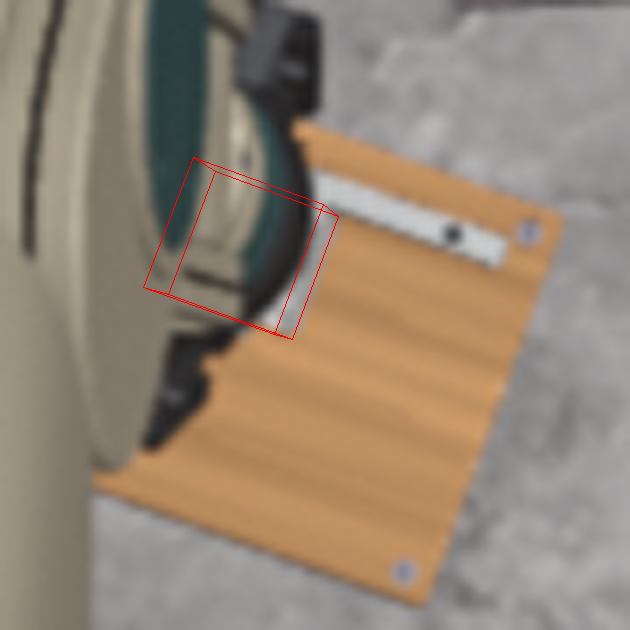

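Both axes are blocked where the seated pose predicts. The carton matches the seated outline in both views to about 1 px, relative to the fences. I hold to prove it is at rest.

>>> jog_arm(steps=[{"dx":0.0005,"dy":0,"dz":0,"rx":0,"ry":0,"rz":0,"jaw":0.3},{"dx":0.0005,"dy":0,"dz":0,"rx":0,"ry":0,"rz":0,"jaw":0.3},{"dx":0.0005,"dy":0,"dz":0,"rx":0,"ry":0,"rz":0,"jaw":0.3},{"dx":0.0005,"dy":0,"dz":0,"rx":0,"ry":0,"rz":0,"jaw":0.3},{"dx":0.0005,"dy":0,"dz":0,"rx":0,"ry":0,"rz":0,"jaw":0.3}])

```text
time_s: 8.68
tool_pos: [0.4993, 0.067, 0.0607]
ee_rot: [-179.3, 0.5, 71.5]
wrist_force: [-14.2, -6.9, 13.3]
width: 0.0427
```

>>> jog_arm(steps=[{"dx":0,"dy":0,"dz":0,"rx":0,"ry":0,"rz":0,"jaw":0.3},{"dx":0,"dy":0,"dz":0,"rx":0,"ry":0,"rz":0,"jaw":0.3},{"dx":0,"dy":0,"dz":0,"rx":0,"ry":0,"rz":0,"jaw":0.3},{"dx":0,"dy":0,"dz":0,"rx":0,"ry":0,"rz":0,"jaw":0.3},{"dx":0,"dy":0,"dz":0,"rx":0,"ry":0,"rz":0,"jaw":0.3}])

```text
time_s: 9.1
tool_pos: [0.4993, 0.067, 0.0607]
ee_rot: [-179.3, 0.5, 71.5]
wrist_force: [-14.1, -5.6, 12.8]
width: 0.0429
```

>>> jog_arm(steps=[{"dx":0,"dy":0,"dz":0,"rx":0,"ry":0,"rz":0,"jaw":0.3},{"dx":0,"dy":0,"dz":0,"rx":0,"ry":0,"rz":0,"jaw":0.3},{"dx":0,"dy":0,"dz":0,"rx":0,"ry":0,"rz":0,"jaw":0.3},{"dx":0,"dy":0,"dz":0,"rx":0,"ry":0,"rz":0,"jaw":0.3},{"dx":0,"dy":0,"dz":0,"rx":0,"ry":0,"rz":0,"jaw":0.3}])

```text
time_s: 9.52
tool_pos: [0.4994, 0.067, 0.0607]
ee_rot: [-179.3, 0.5, 71.5]
wrist_force: [-15.0, -6.3, 13.7]
width: 0.043
```

```bash
python3 f.py
python3 - <<'E'
from ov import *
ims={'side':cam('side')}
overlay('side',[],(200,130,400,310),4,'pics/p7.png',ims)
E
python3 f.py
```

```text
t 9.52 jigpos -0.0239 -0.0237 z 0.0607 F jx -12.2 jy -10.8 z 13.7 [-179.33    0.52   71.5 ] 0.043
t 9.57 jigpos -0.0239 -0.0237 z 0.0607 F jx -11.3 jy -10.4 z 13.2 [-179.32    0.53   71.51] 0.0429
```

View pics/p7.png

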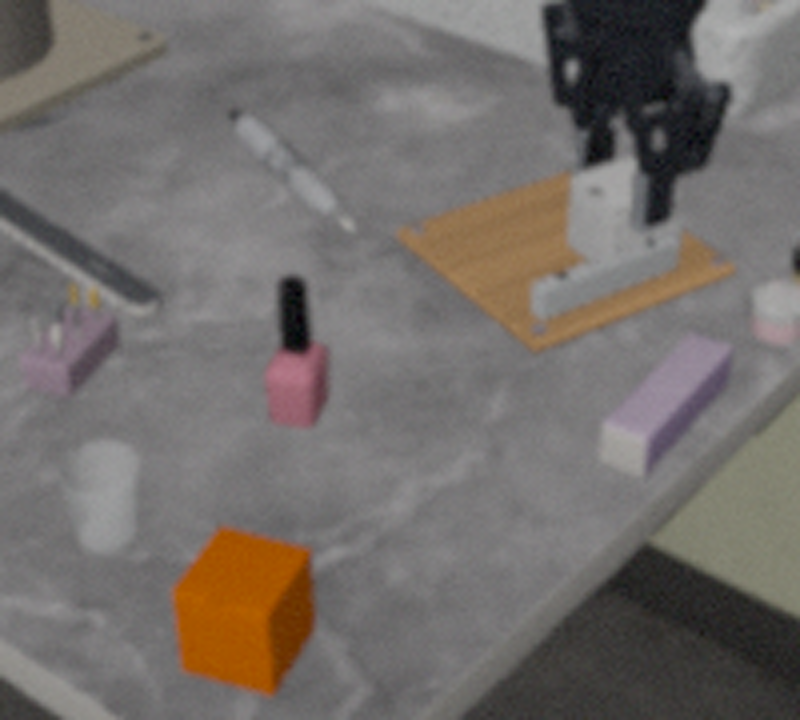

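The carton sits in the corner at about (605,215) in the crop, and the other things have not moved. Forces are steady at about 11 N into each fence, so I hand in.

```bash
python3 -c "
from bench import *
print(job_done())"; python3 f.py
```

```text
the job is handed in; nothing more can be done
None
the job is handed in; nothing more can be done
```

I gripped the white carton, set it on the jig plate, and slid it into the corner. I handed the job in at about 9.6 s with it still gripped (50 N) and pressed against both fences.

- **Forces:** The last readings were steady at about 11 N towards the far fence, 10 N towards the left fence and 13 N down onto the plate. At friction 0.3, plate friction explains at most about 4 N of the sideways force. These are wrist forces; I could not measure each fence contact separately.
- **Pose:** The tool was tilted under 1° and its yaw matched the fitted jig angle to within about 0.1°. It stopped moving on both axes and stayed still through the hold.
- **Position:** The tool stopped within about 2 mm of where I expected it with the carton seated, along the axis into the far fence. That is within the camera calibration. In both views the carton matched the seated outline relative to the fences to about 1–2 px.
- **Other items:** The last side view shows the polish bottle, glass, buffer and orange cube where they were.

One reading did not fit: the downward force stayed at 12–13 N even after I raised the commanded height by about 2 mm in total. I put this down to friction on the fences and the arm's give. Hand-in gives no verdict, so I have no confirmation beyond these checks.

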